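# Close the germination tray

## Task

First take the scoop off the seed tray and lay it flat on the floor of the blue caddy, right way up. Then put the dark lid with the green grip on the tray and, once you have let go of it, press it down over its clips, firmly but without forcing it, until all four clips are in and the lid sits fully home and level. Leave everything else on the bench standing where it is.

Things in the scene. Friction and masses are not known exactly. Their poses are not given: they have to be found in the camera images.
- tray: Black open seed tray of yellow grain, fixed to the bench: 200 mm (its x) x 150 mm (its y), 60 mm tall, origin at the centre of its underside. Its rim is 15 mm wide (mouth 170 x 120 mm) and topped by a grey rubber seal, 3 mm thick, that yields by 1 mm for 8 N and springs back. The grain lies 32 mm below the rim. In each corner of the rim stands an orange clip.
- lid: Dark lid, 204 (its x) x 154 mm, 0.2 to 0.4 kg. Origin: centre of the underside of its 6 mm plate. Below it ribs (163 x 113 mm, 14 mm deep) drop into the tray's mouth with 3.5 mm spare each side; on the bench the lid stands on them, origin 14 mm up. Fully home its origin is 60 mm up (on the seal), on raised clips up to 8 mm higher. Either way round fits. Pressed down with over 80 N it cracks.
- lid_grip (a point): Centre of the top of the lid's green grip bar, 40 mm above the lid's origin. The bar is 90 mm long (along the lid's x), 24 mm wide and stands 34 mm above the plate, in the lid's middle.
- scoop: Seed scoop, 190 mm long, 0.11 to 0.18 kg, lying flat across the tray's rim, on the seal. Origin: centre of its flat underside, at half its length. Its x points to the steel bowl (x = 20 to 95 mm, 54 mm wide, 26 mm high); the red handle runs from x = -95 to 20 mm, 22 mm wide, 24 mm high. It balances near x = -10 mm.
- caddy: Blue open tool caddy, empty and fixed to the bench: 236 mm (its x) x 126 mm (its y), 45 mm tall, walls and floor 5 mm. Origin at the centre of its underside.
- clip0 (a joint): Orange clip in the tray's +x +y corner, 14 mm square, under the corner of the lid once that is on. Value: how far it is pushed down; 0 = standing 8 mm above the seal, 0.008 m = level with the seal (fully in); it can sink to 0.0105. It is stiff: it gives at about 9 N and stays where it is pushed, without a spring.
- corner0 (a point): Point at the height of the top of the tray's seal (60 mm up), at the middle of clip0; it does not move with the clip. Pressing the lid down here drives that clip.
- clip1 (a joint): Orange clip in the tray's +x -y corner, 14 mm square, under the corner of the lid once that is on. Value: how far it is pushed down; 0 = standing 8 mm above the seal, 0.008 m = level with the seal (fully in); it can sink to 0.0105. It is stiff: it gives at about 9 N and stays where it is pushed, without a spring.
- corner1 (a point): Point at the height of the top of the tray's seal (60 mm up), at the middle of clip1; it does not move with the clip. Pressing the lid down here drives that clip.
- clip2 (a joint): Orange clip in the tray's -x -y corner, 14 mm square, under the corner of the lid once that is on. Value: how far it is pushed down; 0 = standing 8 mm above the seal, 0.008 m = level with the seal (fully in); it can sink to 0.0105. It is stiff: it gives at about 9 N and stays where it is pushed, without a spring.
- corner2 (a point): Point at the height of the top of the tray's seal (60 mm up), at the middle of clip2; it does not move with the clip. Pressing the lid down here drives that clip.
- clip3 (a joint): Orange clip in the tray's -x +y corner, 14 mm square, under the corner of the lid once that is on. Value: how far it is pushed down; 0 = standing 8 mm above the seal, 0.008 m = level with the seal (fully in); it can sink to 0.0105. It is stiff: it gives at about 9 N and stays where it is pushed, without a spring.
- corner3 (a point): Point at the height of the top of the tray's seal (60 mm up), at the middle of clip3; it does not move with the clip. Pressing the lid down here drives that clip.
- feed_bottle: Bystander: white round feed bottle with a blue cap, 68 mm across and 210 mm tall, standing on the bench. Origin at the centre of its underside.
- mug: Bystander: clear plastic measuring cup, 76 mm across and 85 mm tall, standing on the bench. Origin at the centre of its underside.
- seed_jar: Bystander: amber jar, 60 mm across and 80 mm tall, standing on the bench. Origin at the centre of its underside.
- pot: Bystander: terracotta pot with a seedling, 100 mm across and about 155 mm tall with its leaves, standing on the bench. Origin at the centre of its underside.
- spray_can: Bystander: green can with a white cap, 56 mm across and 170 mm tall, standing on the bench. Origin at the centre of its underside.
- seed_box: Bystander: cardboard seed box, 124 x 74 mm and 87 mm tall, standing on the bench. Origin at the centre of its underside.
- timer: Bystander: yellow watering timer, an upright block 60 x 34 mm and 100 mm tall with a grey dial on each broad face, standing on the bench beside the tray. Origin at the centre of its underside.

How it is judged:
By the outcome, as a careful person would: the job done as asked, in the order asked, and still so for the second after the job is handed in, with the robot touching nothing.
It also fails if it takes over 72 s, if anything falls off the work surface, if the arm or the gripper's body presses on something with over 40 N, if the wrist force passes 120 N, or if a joint passes its speed limit or range.

## Robot

A 6-joint arm with a two-finger parallel gripper is mounted at the origin on the work surface. World frame = base frame: x ahead of the robot, y to its left, z up, the work surface at z = 0. Lengths are in mm, angles in rad, forces in N, time in s.
With the tool pointing down it reaches from about 300 to 875 mm from the base axis. Payload 6.4 kg.
Tool frame: the origin (TCP) lies on the centre line of the jaws, within the pads' length; the fingertips stand 14 mm ahead of it and the grasp point (between the pads) lies 5 mm behind it; z points along the fingers, y is the direction in which the jaws open and shut (so a half turn about z gives the same grasp; the last joint's range is limited). The gripper opens to 85 mm and grips with 20 to 120 N. Pads are 22 mm wide; open, the fingers measure 114 mm over their backs; the gripper's body (76 mm by 85 mm) begins 54 mm behind the grasp point. The pads swing forward as they close: fully open they stand 13 mm farther back than shut.
Start: joints at [-1.333, 0.181, 1.607, -0, 1.354, -0.206], TCP at [246.908, -519.305, 245.288] pointing down, gripper open.
Joint ranges: [-2.99, 2.99], [-0.89, 2.07], [0.3, 2.58], [-1.14, 4.28], [0, 2.63], [-3.12, 3.12]. Speed limits (rad/s): [2.57, 2.57, 3.01, 3.14, 3.14, 3.14].

## Interface

Orientations are given as [roll, pitch, yaw] about the fixed x, y, z axes, in that order (R = Rz(yaw) Ry(pitch) Rx(roll)).
In Python, from bench import manip, snapshot, camera_params gives the robot as it stands.
- The arm moves only by the tool arm_command, never from a script. Its argument "plan" is a list of rows, each a list of 3 entries, a list of its own where there are three numbers: the gripper command: -1 is fully open, 1 is shut, values between are in proportion, then the shift along the tool's x, y, z in m, then the turn, a rotation vector about the tool's x, y, z in rad. A call has 1 to 8 rows; each row shifts and turns the pose as measured when the row begins, along the tool's axes as they then stand; what a row does not reach is not made up. A row lasts 1/8 s, in which the tool goes at most 62.5 mm and 10.7 degrees, less where a joint would pass 70% of its speed; a pose out of reach is approached as far as the arm can. A call with a gripper value outside its range is refused whole. The fingers move at their own pace and stop on an object; "squeeze" is the grip in N (left out, the last holds). Time passes only in rows, so rows that do not move let the fingers close. It gives the time, the measured TCP pose, the force and the opening at its end, in the units of the state.
- manip.state(): the state, without advancing time (a new reading comes with each control period).
- snapshot(name): name is "scene" or "side" or "wrist"; returns (picture, depth): 480x640x3 uint8, red, green, blue; 480x640 float32, mm along the optical axis (not along the pixel's ray), 0 where there is no reading.
- camera_params(name): a dict with "mtx" (3x3 intrinsics, pixels), "k1" (the pictures are not rectified: a ray, as slopes to the right and down, at radius r is drawn at 1 + k1 r^2 times it, then the intrinsics apply), "world_from_camera" (4x4, takes a point from camera to world coordinates). Camera axes: x right, y down, z forward; pixel columns grow to the right and rows downward; lengths in mm; the calibration is good to about 2 mm. A picture is of the moment at which its call begins: read the wrist's pose just before it. camera_params takes no time and is no camera call; for the wrist camera it gives the pose at the moment of the call.
- manip.close_job(): hands the job in, once; it reports no verdict.
The state is a dict: "time_s": time; "joints": joint angles; "joint_velocities": joint speeds; "joint_efforts": joint torques, N m; "position": TCP position; "tool_rot": TCP orientation; "force": force on the tool from outside, world axes, zero at the start; "wrist_torque": the same for the moment, N m; "grip_width": opening from 0.0 (shut) to 1.0 (fully open).
Only numpy, scipy, OpenCV 4.12 (cv2) and the standard library are available. Lean on these libraries where they do the work, as an engineer would, in place of code of your own. Each camera call takes 0.05 s, during which the arm holds its last target. There are 200 camera calls.

## Working session

There is one attempt and no reset: what is moved stays moved. The work goes in short steps, Python scripts to look and compute and a tool call to move; the robot and the scene stay as the last step left them, time stands still between calls to the robot, and variables do not carry over. Pictures are saved under pics/ and viewed, about 8 in all and at most 12, crops included, and the job is handed in when it is done.

Besides the shell and the picture viewer there is one more tool, called after "Request:" as a command line: name --argument value ..., lists and objects as JSON in quotes. arm_command: Moves the arm, as the interface text tells. Its arguments: {"type":"object","properties":{"plan":{"type":"array"},"squeeze":{"type":"number"}},"required":["plan"]}

```bash
mkdir -p pics
cat > h.py <<'E'
import numpy as np, cv2
from bench import manip, snapshot, camera_params
def take(n,save=None):
    p=camera_params(n); im,d=snapshot(n)
    if save: cv2.imwrite('pics/'+save,im[:,:,::-1]); np.savez('pics/'+save+'.npz',im=im,d=d,T=p['world_from_camera'])
    return im,d,p
def rays(uv,p):
    K=np.array(p['mtx'],float); k=p['k1']
    uv=np.asarray(uv,float).reshape(-1,1,2)
    xy=cv2.undistortPoints(uv,K,np.array([k,0,0,0.]),).reshape(-1,2)
    return xy
def onplane(uv,z,p):
    xy=rays(uv,p); T=np.array(p['world_from_camera']); d=np.c_[xy,np.ones(len(xy))]@T[:3,:3].T; o=T[:3,3]
    return o+d*((z-o[2])/d[:,2])[:,None]
def cloud(d,p):
    v,u=np.mgrid[:d.shape[0],:d.shape[1]]
    xy=rays(np.c_[u.ravel(),v.ravel()],p); T=np.array(p['world_from_camera'])
    z=d.ravel()[:,None]
    return (np.c_[xy*z,z]@T[:3,:3].T+T[:3,3]).reshape(*d.shape,3)
E
python3 - <<'E'
from h import *
print(manip.state())
for n in('scene','side'):
    im,d,p=take(n,n+'0.png'); print(p)
E
```

```text
{'time_s': 0.0, 'joints': array([-1.33330025e+00,  1.81548324e-01,  1.60799510e+00, -1.98368817e-05,
        1.35377720e+00, -2.06274098e-01]), 'joint_velocities': array([ 0.00017659,  0.00022926, -0.00021508, -0.0007976 , -0.001413  ,
        0.00138972]), 'joint_efforts': array([-7.55452379e-05, -4.44876480e+01, -3.51334333e+01, -2.39293540e-04,
        9.40700993e-03,  4.19081277e-05]), 'position': array([ 246.77432686, -518.78033396,  244.38626005]), 'tool_rot': array([-3.13989734e+00, -3.34960278e-04,  4.43774177e-01]), 'force': array([-0.13880477, -0.71140865,  0.10559657]), 'wrist_torque': array([ 0.02520093,  0.00072856, -0.02766152]), 'grip_width': 1.0002132293486012}
{'mtx': array([[610.10354282,   0.        , 312.86524203],
       [  0.        , 610.10354282, 235.80108633],
       [  0.        ,   0.        ,   1.        ]]), 'k1': -0.16934089002632632, 'world_from_camera': array([[ 5.86298623e-01,  6.12204721e-01, -5.30527383e-01,
         1.28238112e+03],
       [ 8.10088104e-01, -4.45777760e-01,  3.80840456e-01,
        -5.25119031e+02],
       [-3.34498339e-03, -6.53060157e-01, -7.57298648e-01,
         1.15028021e+03],
       [ 0.00000000e+00,  0.00000000e+00,  0.00000000e+00,
         1.00000000e+00]])}
{'mtx': array([[449.16381115,   0.        , 322.81053298],
       [  0.        , 449.16381115, 238.1385884 ],
       [  0.        ,   0.        ,   1.        ]]), 'k1': -0.10140913719310198, 'world_from_camera': array([[ 9.89158866e-01, -9.48769650e-02,  1.12085234e-01,
         4.33874690e+02],
       [-1.46326765e-01, -7.01141249e-01,  6.97846277e-01,
        -6.00699178e+02],
       [ 1.23780444e-02, -7.06681902e-01, -7.07423122e-01,
         7.01540962e+02],
       [ 0.00000000e+00,  0.00000000e+00,  0.00000000e+00,
         1.00000000e+00]])}
```

View pics/scene0.png

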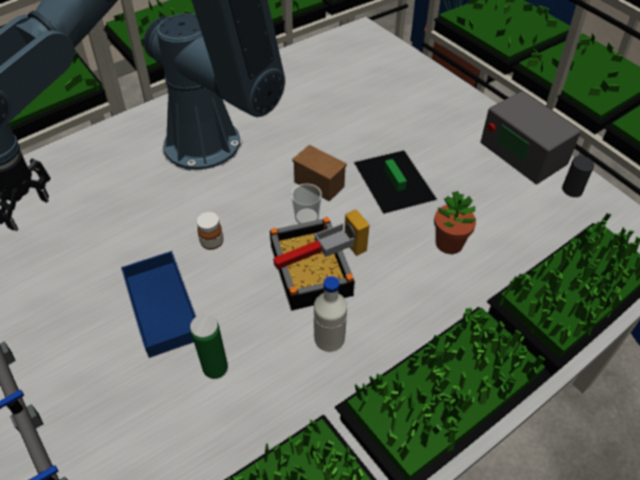

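View pics/side0.png

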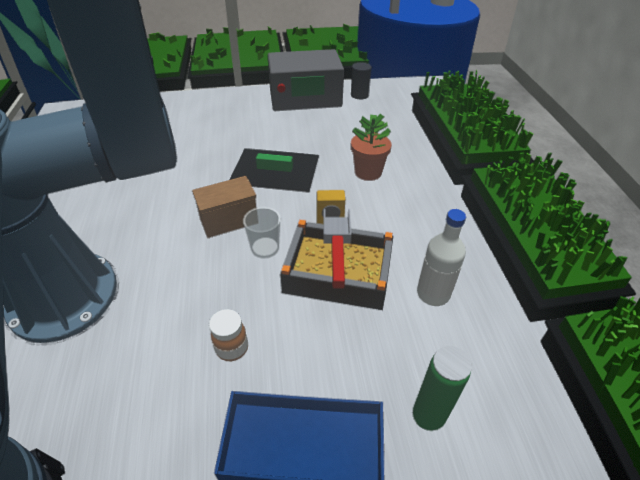

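Both views show the scoop (red handle, scene ~(300,253)) across the tray (~(310,265)), its bowl overhanging next to the yellow timer (357,232). The caddy is at (160,300), and the lid with its green grip is at (397,175), beyond the tray.

```bash
cat > m.py <<'E'
from h import *
def masks(im):
    h=cv2.cvtColor(im,cv2.COLOR_RGB2HSV); H,S,V=[h[...,i].astype(int) for i in range(3)]
    return dict(red=((H<4)|(H>174))&(S>190)&(V>90), orange=(H>=5)&(H<=14)&(S>190)&(V>170), green=(H>60)&(H<78)&(S>130)&(V>70), blue=(H>104)&(H<118)&(S>150)&(V>40), yellow=(H>18)&(H<26)&(S>190)&(V>120))
E
python3 - <<'E'
from m import *
for n in('scene','side'):
    z=np.load(f'pics/{n}0.png.npz'); im,d=z['im'],z['d']; p=camera_params(n); C=cloud(d,p)
    print('==',n,(d==0).mean())
    for k,m in masks(im).items():
        c,l,s,ce=cv2.connectedComponentsWithStats(m.astype(np.uint8))
        for i in range(1,c):
            if s[i,4]<(8 if k=='orange' else 60): continue
            q=C[(l==i)&(d>0)]
            if len(q)==0: continue
            w=np.median(q,0)
            if not(200<w[0]<1000 and abs(w[1])<700): continue
            zt=np.percentile(q[:,2],[2,90,98]); t=q[q[:,2]>zt[1]-4]
            r=cv2.minAreaRect(t[:,:2].astype(np.float32))
            print(k,ce[i].round(1),s[i,4],'med',w.round(0),'z',zt.round(0),'toprect',np.round(r[0],1),np.round(r[1],1),round(r[2],1))
E
```

```text
== scene 0.003919270833333334
red [296.9 252.7] 346 med [554. -48.  83.] z [76. 86. 88.] toprect [553.7 -46.6] [110.8  21.4] 82.2
orange [326.1 219.2] 10 med [498.  77.  65.] z [64. 68. 69.] toprect [498.3  76.3] [8.4 8.5] 69.5
orange [273.8 230.1] 12 med [453. -44.  66.] z [63. 68. 68.] toprect [454.2 -44.1] [6.3 8.8] 13.2
orange [349.1 276.2] 17 med [666.  15.  66.] z [63. 70. 71.] toprect [668.4  14.2] [10.1  4.7] 5.1
orange [293.  289.1] 20 med [ 623. -106.   68.] z [64. 70. 73.] toprect [ 622.5 -106.6] [ 8.3 10.6] 40.7
green [395.4 170.7] 213 med [459. 335.  52.] z [18. 56. 58.] toprect [459.  333.7] [24.5 89.1] 71.6
blue [159.5 303. ] 4742 med [ 440. -354.    6.] z [-0. 35. 45.] toprect [ 449.2 -352.6] [119.7 240.5] 77.6
blue [331.1 284. ] 185 med [742. -95. 210.] z [198. 212. 213.] toprect [740.7 -93.7] [25.5 27.5] 26.5
yellow [356.8 220.2] 215 med [568. 113. 100.] z [ 95. 103. 105.] toprect [567.  112.3] [27.8 49.9] 89.0
== side 0.003997395833333334
orange [301.8 221.9] 12 med [498.  77.  68.] z [67. 69. 69.] toprect [498.2  77. ] [7.8 8.6] 77.2
green [274.1 157.1] 187 med [458. 334.  56.] z [53. 58. 59.] toprect [457.7 333.6] [23.8 86. ] 70.1
blue [456.2 215. ] 161 med [738. -94. 212.] z [210. 213. 214.] toprect [737.5 -93. ] [28.7 26.5] 70.5
blue [299.6 444.8] 10724 med [ 443. -351.    7.] z [ 4.  9. 46.] toprect [ 447.  -353.8] [124.  230.1] 77.6
blue [381.3 444.5] 164 med [ 560. -383.   46.] z [38. 48. 49.] toprect [ 560.8 -374.7] [109.7   4. ] 77.9
```

```bash
cat > go.py <<'E'
# go.py x y z yaw_deg [step_mm step_deg] : prints rows (shift m, turn rad) in tool axes to reach a tool-down pose
import sys; from h import *
from scipy.spatial.transform import Rotation as Ro
a=list(map(float,sys.argv[1:])); sm=a[4] if len(a)>4 else 55; sd=a[5] if len(a)>5 else 9
s=manip.state(); R=Ro.from_euler('xyz',s['tool_rot']); p=np.array(s['position'])
G=Ro.from_euler('xyz',[np.pi,0,np.radians(a[3])]); t=np.array(a[:3])
rv=(R.inv()*G).as_rotvec(); n=max(1,int(np.ceil(max(np.linalg.norm(t-p)/sm,np.degrees(np.linalg.norm(rv))/sd))))
print('t',round(s['time_s'],2),'p',p.round(1),'yaw',np.degrees(s['tool_rot']).round(2),'F',s['force'].round(1),'M',s['wrist_torque'].round(2),'w',round(s['grip_width'],3),'dist',(t-p).round(1),'rows',n)
for i in range(n):
    Ri=R*Ro.from_rotvec(rv*i/n); print((Ri.inv().apply((t-p)/n)/1000).round(4).tolist(),(rv/n).round(3).tolist())
E
python3 go.py 550 -30 300 82
python3 - <<'E'
from h import *
for n in('scene',):
    z=np.load(f'pics/{n}0.png.npz'); im,d=z['im'],z['d']; p=camera_params(n); C=cloud(d,p)
    for nm,uv in dict(mugtop=(307,190),jar=(208,218),spray=(204,325),box=(318,158),pot=(455,215),lid=(395,180),t1=(361,230)).items(): print(nm,C[uv[1],uv[0]].round())
E
```

```text
t 0.1 p [ 246.8 -518.8  244.5] yaw [-1.7991e+02 -2.0000e-02  2.5430e+01] F [ 0.1 -0.1 -0. ] M [0.01 0.03 0.04] w 1.005 dist [303.2 488.8  55.5] rows 11
[0.044, -0.0283, -0.005] [-0.0, -0.0, -0.09]
[0.0463, -0.0242, -0.005] [-0.0, -0.0, -0.09]
[0.0483, -0.02, -0.005] [-0.0, -0.0, -0.09]
[0.0499, -0.0156, -0.005] [-0.0, -0.0, -0.09]
[0.0511, -0.011, -0.005] [-0.0, -0.0, -0.09]
[0.0519, -0.0064, -0.005] [-0.0, -0.0, -0.09]
[0.0523, -0.0017, -0.005] [-0.0, -0.0, -0.09]
[0.0522, 0.003, -0.005] [-0.0, -0.0, -0.09]
[0.0517, 0.0076, -0.005] [-0.0, -0.0, -0.09]
[0.0508, 0.0122, -0.005] [-0.0, -0.0, -0.09]
[0.0495, 0.0167, -0.005] [-0.0, -0.0, -0.09]
mugtop [390.  98.  64.]
jar [ 344. -159.   86.]
spray [ 658. -331.  174.]
box [327. 179.  84.]
pot [704. 295. 121.]
lid [476. 319.  42.]
t1 [593. 107.  93.]
```

Request:
arm_command --plan '[[-1,[0.044,-0.028,-0.005],[0,0,-0.09]],[-1,[0.046,-0.024,-0.005],[0,0,-0.09]],[-1,[0.048,-0.02,-0.005],[0,0,-0.09]],[-1,[0.05,-0.016,-0.005],[0,0,-0.09]],[-1,[0.051,-0.011,-0.005],[0,0,-0.09]],[-1,[0.052,-0.006,-0.005],[0,0,-0.09]],[-1,[0.052,-0.002,-0.005],[0,0,-0.09]],[-1,[0.052,0.003,-0.005],[0,0,-0.09]]]'

```text
time_s: 1.1
position: [466.7, -153.3, 283.1]
tool_rot: [-3.137, -0.005, 1.179]
force: [1.8, -1.0, 0.1]
grip_width: 1.002
```

```bash
python3 go.py 550 -30 300 82
```

```text
t 1.1 p [ 466.7 -153.3  283.1] yaw [-179.72   -0.27   67.55] F [ 1.8 -1.   0.1] M [-0.02 -0.03 -0.  ] w 1.002 dist [ 83.3 123.3  16.9] rows 3
[0.0486, 0.0099, -0.0055] [-0.001, -0.002, -0.084]
[0.0476, 0.014, -0.0055] [-0.001, -0.002, -0.084]
[0.0463, 0.0179, -0.0056] [-0.001, -0.002, -0.084]
```

Tracking is good. I'll finish the approach, then look with the wrist camera.

Request:
arm_command --plan '[[-1,[0.049,0.01,-0.005],[0,-0.002,-0.084]],[-1,[0.048,0.014,-0.005],[0,-0.002,-0.084]],[-1,[0.046,0.018,-0.005],[0,-0.002,-0.084]],[-1,[0,0,0],[0,0,0]]]'

```text
time_s: 1.6
position: [552.5, -21.2, 297.9]
tool_rot: [-3.136, -0.0, 1.445]
force: [-1.5, -0.6, -0.4]
grip_width: 0.998
```

```bash
cat > w.py <<'E'
import sys; from m import *
s=manip.state(); im,d,p=take('wrist',sys.argv[1]+'.png'); C=cloud(d,p)
print(s['time_s'],s['position'].round(1),np.degrees(s['tool_rot']).round(1),'cam',p['world_from_camera'][:3,3].round(0),p['world_from_camera'][:3,2].round(2))
for k,m in masks(im).items():
    c,l,st,ce=cv2.connectedComponentsWithStats(m.astype(np.uint8))
    for i in range(1,c):
        if st[i,4]<60: continue
        q=C[(l==i)&(d>0)]
        if len(q)<30: continue
        zt=np.percentile(q[:,2],[2,50,90,98]); t=q[abs(q[:,2]-zt[2])<5]
        r=cv2.minAreaRect(t[:,:2].astype(np.float32))
        print(k,ce[i].round(1),st[i],'z',zt.round(1),'rect',np.round(r[0],1),np.round(r[1],1),round(r[2],1))
E
python3 w.py w1
```

```text
1.6 [552.5 -21.2 297.9] [-179.7   -0.    82.8] cam [563.  53. 427.] [-0.04 -0.3  -0.95]
red [323.4 271.4] [316 245  19  43 262] z [82.3 84.2 85.2 85.7] rect [546.6 -74.9] [47.2 17.3] 85.8
blue [588.1 316.5] [ 563  295   52   45 1624] z [ 31.7 210.3 211.3 211.8] rect [738.3 -93. ] [28.5 32.2] 57.7
blue [276.3 408.1] [ 204  386  163   51 4156] z [  4.5  22.7  45.  358.9] rect [ 468.4 -295.3] [  7.6 213.1] 77.7
```

View pics/w1.png

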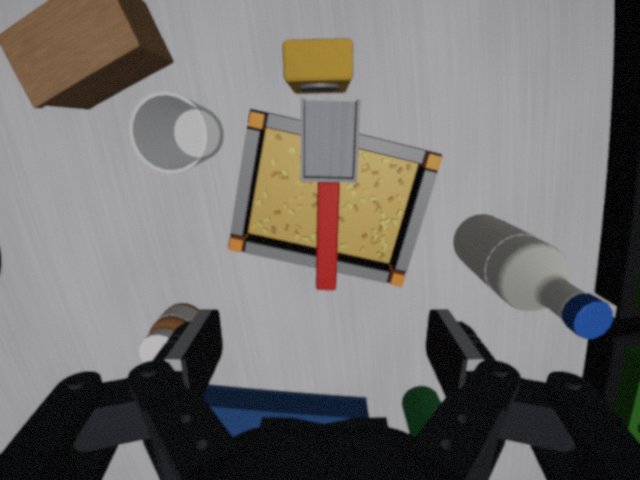

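The wrist view shows the scoop with its handle from (328,183) to (326,290) and its bowl tip at row 98, just short of the timer at (320,65). All four clips are visible at (257,119), (432,160), (237,243) and (397,278).

Run:
```python
from m import *
z=np.load('pics/w1.png.npz'); im=z['im']; p=dict(camera_params('wrist'),world_from_camera=z['T'])
C=cloud(z['d'],p)
h=cv2.cvtColor(im,cv2.COLOR_RGB2HSV); H,S,V=[h[...,i].astype(int) for i in range(3)]
red=(((H<5)|(H>172))&(S>150)&(V>70)).astype(np.uint8); red[:170]=0
v,u=np.nonzero(red); W=onplane(np.c_[u,v],84,p); r=cv2.minAreaRect(W[:,:2].astype(np.float32)); print('handle plane84',r, np.median(C[v,u,2]))
o=((H>=7)&(H<=17)&(S>180)&(V>120)).astype(np.uint8)
for c in [(257,119),(432,160),(397,278),(237,243)]:
    mm=o*0; mm[c[1]-14:c[1]+14,c[0]-14:c[0]+14]=1; v,u=np.nonzero(o*mm)
    W=onplane([[u.mean(),v.mean()]],67,p); print('clip',len(u),W.round(1),np.median(C[v,u],0).round(1))
W=onplane([(302,99),(358,99),(302,179),(357,181)],86,p); print('bowl corners',W.round(1), C[140,330],C[104,330])
W=onplane([(284,41),(351,39),(354,90),(288,90)],100,p); print('timer',W.round(1),C[60,320],C[85,300])
```

```text
handle plane84 ((551.8922729492188, -44.91323471069336), (109.84251403808594, 21.49207305908203), 82.63744354248047) 84.25711982246258
clip 0 [[nan nan nan]] [nan nan nan]
clip 2 [[660.5  18.5  67. ]] [660.4  18.5  67.3]
clip 13 [[ 620.2 -102.    67. ]] [ 619.3 -100.5   66.9]
clip 19 [[457.9 -41.9  67. ]] [458.9 -40.8  66.5]
bowl corners [[546.   87.7  86. ]
 [596.1  81.4  86. ]
 [535.9  16.5  86. ]
 [587.7   8.1  86. ]] [566.91664922  48.57090797  63.18539517] [570.98225107  82.00594533  64.00736777]
timer [[538.2 134.2 100. ]
 [593.9 128.5 100. ]
 [592.   88.  100. ]
 [535.8  95.2 100. ]] [566.1214086  115.34011422 100.56598845] [545.32921355 101.2311172   75.09572302]<stdin>:10: RuntimeWarning: Mean of empty slice.
  ret = ret.dtype.type(ret / rcount)
  return _methods._mean(a, axis=axis, dtype=dtype,
  ret = um.true_divide(
```

```bash
python3 go.py 555.4 -17.7 90 82.6
```

```text
t 1.65 p [551.7 -22.5 297.5] yaw [-1.7964e+02  2.0000e-02  8.2690e+01] F [-0.3 -0.4  0.3] M [ 0.04  0.02 -0.03] w 1.001 dist [   3.7    4.8 -207.5] rows 4
[0.0013, 0.0011, 0.0519] [-0.002, 0.0, 0.0]
[0.0013, 0.001, 0.0519] [-0.002, 0.0, 0.0]
[0.0013, 0.0009, 0.0519] [-0.002, 0.0, 0.0]
[0.0013, 0.0008, 0.0519] [-0.002, 0.0, 0.0]
```

Request:
arm_command --plan '[[-1,[0.0013,0.001,0.052],[-0.002,0,0]],[-1,[0.0013,0.001,0.052],[-0.002,0,0]],[-1,[0.0013,0.001,0.052],[-0.002,0,0]],[-1,[0.0013,0.001,0.035],[0,0,0]],[-1,[0,0,0],[0,0,0]]]'

```text
time_s: 2.28
position: [553.1, -23.6, 101.3]
tool_rot: [-3.141, 0.003, 1.434]
force: [0.0, 1.0, 1.1]
grip_width: 0.998
```

```bash
python3 go.py 555.4 -17.7 77 82.6 15
```

```text
t 2.27 p [553.1 -23.6 101.3] yaw [-1.7995e+02  1.5000e-01  8.2180e+01] F [0.  1.  1.1] M [-0.02  0.   -0.02] w 0.998 dist [  2.3   5.9 -24.3] rows 2
[0.0031, 0.0008, 0.0122] [-0.0, 0.001, -0.004]
[0.0031, 0.0008, 0.0122] [-0.0, 0.001, -0.004]
```

Request:
arm_command --plan '[[-1,[0.004,0.001,0.012],[0,0,-0.004]],[-1,[0.003,0.001,0.011],[0,0,-0.004]],[-1,[0,0,0],[0,0,0]]]'

```text
time_s: 2.65
position: [558.2, -18.5, 80.6]
tool_rot: [3.137, 0.004, 1.441]
force: [0.2, 0.7, 0.1]
grip_width: 0.997
```

```bash
python3 go.py 555.4 -17.7 77 82.6 15
```

```text
t 2.65 p [558.2 -18.5  80.6] yaw [179.74   0.2   82.55] F [0.2 0.7 0.1] M [-0.    0.    0.03] w 0.997 dist [-2.8  0.8 -3.6] rows 1
[0.0004, -0.0029, 0.0036] [0.005, 0.004, -0.001]
```

Request:
arm_command --plan '[[-1,[0,-0.003,0.004],[0.004,0.003,0]],[-1,[0,0,0],[0,0,0]],[0.2,[0,0,0],[0,0,0]],[1,[0,0,0],[0,0,0]],[1,[0,0,0],[0,0,0]],[1,[0,0,0],[0,0,0]],[1,[0,0,0],[0,0,0]],[1,[0,0,0],[0,0,0]]]' --squeeze 60

```text
time_s: 3.65
position: [556.5, -18.3, 78.7]
tool_rot: [3.138, 0.001, 1.441]
force: [0.1, 0.9, 0.5]
grip_width: 0.242
```

```bash
python3 go.py 555.4 -17.7 77 82.6 15
```

```text
t 3.65 p [556.5 -18.3  78.7] yaw [1.7978e+02 5.0000e-02 8.2570e+01] F [0.1 0.9 0.5] M [0.06 0.1  0.01] w 0.242 dist [-1.1  0.6 -1.7] rows 1
[0.0004, -0.0012, 0.0017] [0.004, 0.001, -0.001]
```

Request:
arm_command --plan '[[1,[0,0,-0.01],[0,0,0]],[1,[0,0,-0.03],[0,0,0]],[1,[0,0,-0.05],[0,0,0]],[1,[0,0,-0.05],[0,0,0]],[1,[0,0,-0.03],[0,0,0]],[1,[0,0,0],[0,0,0]]]' --squeeze 60

```text
time_s: 4.4
position: [554.9, -17.8, 254.7]
tool_rot: [3.14, 0.001, 1.441]
force: [-0.2, -0.4, -0.4]
grip_width: 0.24
```

```bash
python3 go.py 450 -350 240 -12.4 50 8
python3 - <<'E'
from m import *
z=np.load('pics/side0.png.npz'); 
for n in('scene','side'):
    z=np.load(f'pics/{n}0.png.npz'); C=cloud(z['d'],camera_params(n)); m=masks(z['im'])['blue']
    q=C[m]; q=q[(q[:,1]<-200)]; t=q[(q[:,2]>39)&(q[:,2]<52)]; r=cv2.minAreaRect(t[:,:2].astype(np.float32)); print(n,r)
    f=q[q[:,2]<10]; print('floor',cv2.minAreaRect(f[:,:2].astype(np.float32)),np.median(f[:,2]))
E
```

```text
t 4.4 p [554.9 -17.8 254.7] yaw [1.7988e+02 4.0000e-02 8.2580e+01] F [-0.2 -0.4 -0.4] M [-0.   -0.05 -0.01] w 0.24 dist [-104.9 -332.2  -14.7] rows 12
[-0.0286, -0.0051, 0.0012] [0.0, -0.0, 0.138]
[-0.029, -0.0011, 0.0012] [0.0, -0.0, 0.138]
[-0.0289, 0.0029, 0.0012] [0.0, -0.0, 0.138]
[-0.0282, 0.0068, 0.0012] [0.0, -0.0, 0.138]
[-0.027, 0.0107, 0.0012] [0.0, -0.0, 0.138]
[-0.0253, 0.0143, 0.0012] [0.0, -0.0, 0.138]
[-0.0231, 0.0176, 0.0012] [0.0, -0.0, 0.138]
[-0.0204, 0.0206, 0.0012] [0.0, -0.0, 0.138]
[-0.0174, 0.0232, 0.0012] [0.0, -0.0, 0.138]
[-0.014, 0.0254, 0.0012] [0.0, -0.0, 0.138]
[-0.0104, 0.0271, 0.0012] [0.0, -0.0, 0.138]
[-0.0066, 0.0283, 0.0012] [0.0, -0.0, 0.138]
scene ((449.982177734375, -352.89715576171875), (119.68413543701172, 237.35313415527344), 77.68404388427734)
floor ((447.86798095703125, -352.28070068359375), (118.10936737060547, 237.5343017578125), 77.62420654296875) 4.458430969685082
side ((448.39892578125, -352.861083984375), (124.67281341552734, 233.2939453125), 78.05786895751953)
floor ((449.7704772949219, -346.2352294921875), (106.81688690185547, 227.7735595703125), 77.74148559570312) 6.487971585669925
```

Request:
arm_command --plan '[[1,[-0.029,-0.005,0.001],[0,0,0.138]],[1,[-0.029,-0.001,0.001],[0,0,0.138]],[1,[-0.029,0.003,0.001],[0,0,0.138]],[1,[-0.028,0.007,0.001],[0,0,0.138]],[1,[-0.027,0.011,0.001],[0,0,0.138]],[1,[-0.025,0.014,0.001],[0,0,0.138]],[1,[-0.023,0.018,0.001],[0,0,0.138]],[1,[-0.02,0.021,0.001],[0,0,0.138]]]'

```text
time_s: 5.4
position: [475.2, -240.0, 230.7]
tool_rot: [-3.127, 0.012, 0.306]
force: [-0.2, 0.1, -1.4]
grip_width: 0.241
```

```bash
python3 go.py 439.2 -350.9 220 -12.3 50 8
```

```text
t 5.4 p [ 475.2 -240.   230.7] yaw [-179.17    0.69   17.53] F [-0.2  0.1 -1.4] M [-0.03  0.02  0.04] w 0.241 dist [ -36.  -110.9  -10.7] rows 4
[-0.0169, 0.0238, 0.0025] [-0.003, 0.004, 0.13]
[-0.0137, 0.0258, 0.0025] [-0.003, 0.004, 0.13]
[-0.0102, 0.0273, 0.0026] [-0.003, 0.004, 0.13]
[-0.0066, 0.0284, 0.0026] [-0.003, 0.004, 0.13]
```

Request:
arm_command --plan '[[1,[-0.017,0.024,0.001],[-0.003,0.004,0.13]],[1,[-0.014,0.026,0.001],[-0.003,0.004,0.13]],[1,[-0.01,0.027,0.001],[-0.003,0.004,0.13]],[1,[-0.007,0.028,0.001],[-0.003,0.004,0.13]],[1,[0,0,0],[0,0,0]]]'

```text
time_s: 6.02
position: [431.8, -351.7, 214.6]
tool_rot: [-3.134, 0.012, -0.235]
force: [-0.3, 0.8, -1.5]
grip_width: 0.24
```

```bash
python3 go.py 439.2 -350.9 50 -12.3 50 8
python3 - <<'E'
from m import *
# scoop in hand + caddy from the scene camera
im,d,p=take('scene','s1.png'); cv2.imwrite('pics/s1c.png',cv2.resize(im[150:420,40:340,::-1],None,fx=2,fy=2))
C=cloud(d,p); h=cv2.cvtColor(im,cv2.COLOR_RGB2HSV); H,S,V=[h[...,i].astype(int) for i in range(3)]
red=((H<5)|(H>172))&(S>170)&(V>70); q=C[red]; q=q[(q[:,1]<-250)&(q[:,2]>120)]; print(len(q)); 
if len(q)>20: print(cv2.minAreaRect(q[:,:2].astype(np.float32)),np.percentile(q[:,2],[2,50,98]))
E
```

```text
t 6.03 p [ 431.8 -351.7  214.6] yaw [-179.56    0.69  -13.48] F [-0.3  0.8 -1.5] M [0.   0.02 0.01] w 0.24 dist [   7.4    0.8 -164.6] rows 4
[0.0022, -0.0003, 0.0411] [-0.002, 0.003, -0.005]
[0.0021, -0.0004, 0.0411] [-0.002, 0.003, -0.005]
[0.002, -0.0004, 0.0411] [-0.002, 0.003, -0.005]
[0.0019, -0.0005, 0.0411] [-0.002, 0.003, -0.005]
261
((833.6300659179688, -438.9409484863281), (22.535179138183594, 913.6242065429688), 77.71631622314453) [215.62389028 219.45620192 240.0902992 ]
```

View pics/s1c.png

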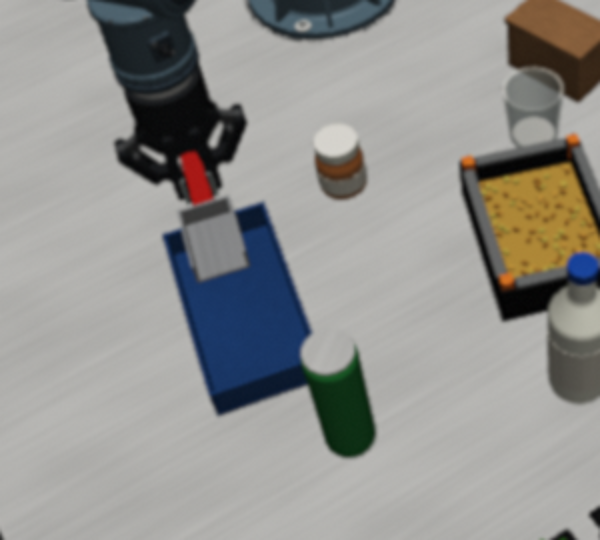

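The scoop is held level over the caddy, with its bowl facing away from the robot. I'll lower it.

Request:
arm_command --plan '[[1,[0.002,0,0.04],[-0.002,0.003,0.005]],[1,[0.002,0,0.04],[-0.002,0.003,0.005]],[1,[0.002,0,0.04],[-0.002,0.003,0.005]],[1,[0.002,0,0.03],[-0.002,0.003,0.005]],[1,[0,0,0],[0,0,0]]]'

```text
time_s: 6.7
position: [439.6, -344.3, 57.3]
tool_rot: [-3.137, 0.004, -0.241]
force: [-0.3, 0.0, -1.6]
grip_width: 0.24
```

```bash
python3 go.py 439.2 -350.9 26 -12.3 10 8
```

```text
t 6.7 p [ 439.6 -344.3   57.3] yaw [-179.71    0.21  -13.84] F [-0.3  0.  -1.6] M [-0.04  0.04 -0.01] w 0.24 dist [ -0.4  -6.6 -31.3] rows 4
[0.0003, 0.0017, 0.0078] [-0.001, 0.001, -0.007]
[0.0003, 0.0017, 0.0078] [-0.001, 0.001, -0.007]
[0.0003, 0.0016, 0.0078] [-0.001, 0.001, -0.007]
[0.0003, 0.0016, 0.0078] [-0.001, 0.001, -0.007]
```

Request:
arm_command --plan '[[1,[0,0.002,0.008],[0,0.001,-0.007]],[1,[0,0.002,0.008],[0,0.001,-0.007]],[1,[0,0.002,0.006],[0,0.001,-0.007]],[1,[0,0.001,0.005],[0,0.001,-0.007]],[1,[0,0,0],[0,0,0]]]'

```text
time_s: 7.32
position: [439.9, -352.7, 32.2]
tool_rot: [-3.14, -0.005, -0.209]
force: [0.0, 0.1, -1.1]
grip_width: 0.244
```

```bash
python3 go.py 439.2 -350.9 24 -12.3 10 8
```

```text
t 7.33 p [ 439.9 -352.7   32.2] yaw [-179.9    -0.3   -11.97] F [ 0.   0.1 -1.1] M [ 0.03 -0.01  0.04] w 0.244 dist [-0.7  1.8 -8.2] rows 1
[-0.0011, -0.0016, 0.0082] [-0.002, -0.005, 0.006]
```

Request:
arm_command --plan '[[1,[0,0,0.004],[0,-0.004,0]],[1,[0,0,0.002],[0,0,0]],[1,[0,0,0.0015],[0,0,0]],[1,[0,0,0],[0,0,0]]]'

```text
time_s: 7.82
position: [440.2, -353.1, 24.7]
tool_rot: [-3.141, -0.002, -0.209]
force: [-0.1, 0.4, -1.6]
grip_width: 0.243
```

```bash
python3 go.py 439.2 -350.9 24 -12.3 10 8
```

```text
t 7.83 p [ 440.2 -353.1   24.7] yaw [-1.7994e+02 -1.0000e-01 -1.1980e+01] F [-0.1  0.4 -1.6] M [-0.    0.02 -0.05] w 0.243 dist [-1.   2.2 -0.7] rows 1
[-0.0015, -0.0019, 0.0007] [-0.001, -0.002, 0.006]
```

Request:
arm_command --plan '[[1,[0,0,0.001],[0,0,0]],[1,[0,0,0.001],[0,0,0]],[1,[0,0,0],[0,0,0]]]'

```text
time_s: 8.2
position: [440.5, -353.3, 24.4]
tool_rot: [-3.141, -0.002, -0.209]
force: [1.1, 0.1, -1.1]
grip_width: 0.242
```

Request:
arm_command --plan '[[1,[0,0,0.002],[0,0,0]],[1,[0,0,0.002],[0,0,0]],[1,[0,0,0],[0,0,0]]]'

```text
time_s: 8.57
position: [440.9, -353.6, 24.5]
tool_rot: [-3.141, -0.001, -0.208]
force: [-1.0, -1.2, -2.1]
grip_width: 0.243
```

Request:
arm_command --plan '[[1,[0,0,0.004],[0,0,0]],[1,[0,0,0],[0,0,0]]]'

```text
time_s: 8.82
position: [441.5, -354.3, 24.7]
tool_rot: [3.141, -0.001, -0.207]
force: [-0.1, -0.5, -1.7]
grip_width: 0.237
```

```bash
python3 go.py 439.2 -350.9 24 -12.3 10 8
```

```text
t 8.82 p [ 441.5 -354.3   24.7] yaw [ 1.7998e+02 -8.0000e-02 -1.1870e+01] F [-0.1 -0.5 -1.7] M [ 0.03 -0.03  0.01] w 0.237 dist [-2.3  3.4 -0.7] rows 1
[-0.003, -0.0029, 0.0007] [0.0, -0.001, 0.008]
```

Run:
```python
from m import *
s=manip.state(); print(s['joints'].round(3),s['joint_efforts'].round(1),s['force'])
im,d,p=take('side','sd1.png'); C=cloud(d,p); cv2.imwrite('pics/sd1c.png',cv2.resize(im[330:480,170:430,::-1],None,fx=3,fy=3))
h=cv2.cvtColor(im,cv2.COLOR_RGB2HSV); H,S,V=[h[...,i].astype(int) for i in range(3)]
red=((H<5)|(H>172))&(S>170)&(V>70); q=C[red]; q=q[(q[:,1]<-250)]; print(len(q),np.percentile(q,[2,50,98],axis=0).round(1))
```

```text
[-8.860e-01  4.560e-01  1.758e+00  1.000e-03  9.260e-01  8.910e-01] [  0.1 -50.5 -27.   -0.    0.2   0. ] [-0.0977556  -0.54549918 -1.74345204]
866 [[ 362.7 -370.5   16. ]
 [ 399.9 -349.5   30.6]
 [ 468.7 -331.2   34.6]]
```

View pics/sd1c.png

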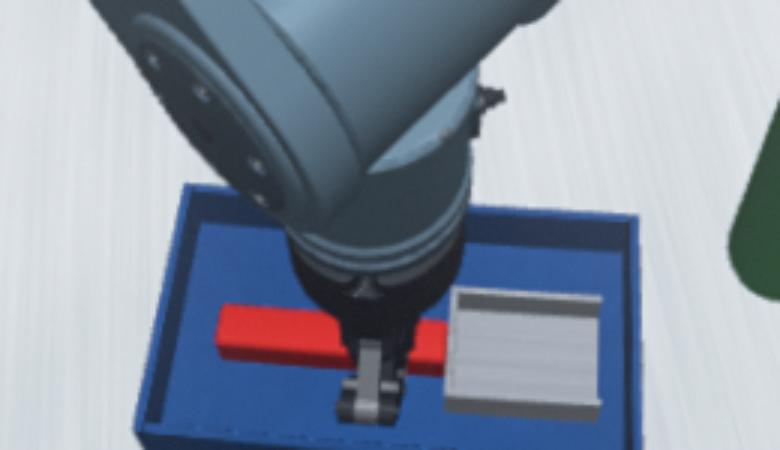

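The scoop lies flat in the caddy: handle at (220–450,335) and bowl at (525,350), clear of all the walls. Its handle top reads about 30 mm, which means it is on the floor. I'll release it with the jaws only partly open, to clear the walls.

Request:
arm_command --plan '[[0.3,[0,0,0],[0,0,0]],[0.1,[0,0,0],[0,0,0]],[0.1,[0,0,0],[0,0,0]],[0.1,[0,0,-0.01],[0,0,0]],[0.1,[0,0,-0.03],[0,0,0]],[0.1,[0,0,-0.05],[0,0,0]],[-1,[0,0,-0.06],[0,0,0]],[-1,[0,0,-0.06],[0,0,0]]]'

```text
time_s: 9.88
position: [438.8, -351.7, 235.2]
tool_rot: [-3.134, 0.008, -0.208]
force: [0.7, -1.0, 0.2]
grip_width: 0.856
```

```bash
python3 - <<'E'
from m import *
for n in ('scene','side'):
  im,d,p=take(n,n+'2.png'); C=cloud(d,p)
  h=cv2.cvtColor(im,cv2.COLOR_RGB2HSV); H,S,V=[h[...,i].astype(int) for i in range(3)]
  red=((H<5)|(H>172))&(S>170)&(V>70); q=C[red]; q=q[(q[:,1]<-250)&(q[:,0]<560)]; t=q[q[:,2]>24]; print(len(q),np.percentile(q[:,2],[2,50,98]).round(1),cv2.minAreaRect(t[:,:2].astype(np.float32)) if len(t)>4 else '')
E
python3 go.py 430 320 260 160 60 9
```

```text
331 [22.9 28.  32.4] ((415.78662109375, -348.322021484375), (20.11410903930664, 113.02748107910156), 77.42182922363281)
1220 [15.8 30.  32.6] ((397.7503356933594, -464.04461669921875), (259.2327575683594, 112.76567077636719), 81.29838562011719)
t 9.97 p [ 441.9 -355.3  242. ] yaw [179.9   -0.2  -11.89] F [ 0.8 -0.9  1.1] M [ 0.02  0.01 -0.01] w 0.995 dist [-11.9 675.3  18. ] rows 20
[-0.0075, -0.0329, -0.001] [0.0, 0.0, -0.15]
[-0.0025, -0.0337, -0.001] [0.0, 0.0, -0.15]
[0.0025, -0.0337, -0.001] [0.0, 0.0, -0.15]
[0.0075, -0.0329, -0.001] [0.0, 0.0, -0.15]
[0.0124, -0.0314, -0.0009] [0.0, 0.0, -0.15]
[0.0169, -0.0292, -0.0009] [0.0, 0.0, -0.15]
[0.0211, -0.0264, -0.0009] [0.0, 0.0, -0.15]
[0.0248, -0.0229, -0.0009] [0.0, 0.0, -0.15]
[0.0279, -0.019, -0.0009] [0.0, 0.0, -0.15]
[0.0305, -0.0146, -0.0009] [0.0, 0.0, -0.15]
[0.0323, -0.0098, -0.0009] [0.0, 0.0, -0.15]
[0.0334, -0.0049, -0.0009] [0.0, 0.0, -0.15]
[0.0338, 0.0001, -0.0009] [0.0, 0.0, -0.15]
[0.0334, 0.0052, -0.0009] [0.0, 0.0, -0.15]
[0.0322, 0.0101, -0.0009] [0.0, 0.0, -0.15]
[0.0303, 0.0148, -0.0009] [0.0, 0.0, -0.15]
[0.0278, 0.0192, -0.0009] [0.0, 0.0, -0.15]
[0.0246, 0.0231, -0.0009] [0.0, 0.0, -0.15]
[0.0209, 0.0265, -0.0009] [0.0, 0.0, -0.15]
[0.0167, 0.0294, -0.0009] [0.0, 0.0, -0.15]
```

Request:
arm_command --plan '[[-1,[-0.008,-0.033,-0.001],[0,0,-0.15]],[-1,[-0.003,-0.034,-0.001],[0,0,-0.15]],[-1,[0.003,-0.034,-0.001],[0,0,-0.15]],[-1,[0.008,-0.033,-0.001],[0,0,-0.15]],[-1,[0.012,-0.031,-0.001],[0,0,-0.15]],[-1,[0.017,-0.029,-0.001],[0,0,-0.15]],[-1,[0.021,-0.026,-0.001],[0,0,-0.15]],[-1,[0.025,-0.023,-0.001],[0,0,-0.15]]]'

```text
time_s: 10.98
position: [432.6, -79.2, 252.0]
tool_rot: [3.13, 0.002, 1.027]
force: [1.0, 0.3, -0.6]
grip_width: 1.002
```

```bash
python3 go.py 430 320 270 160 60 9
```

```text
t 10.97 p [432.6 -79.2 252. ] yaw [1.7934e+02 1.0000e-01 5.8830e+01] F [ 1.   0.3 -0.6] M [ 0.02  0.03 -0.01] w 1.002 dist [ -2.6 399.2  18. ] rows 12
[0.0284, -0.0174, -0.0018] [0.001, 0.001, -0.147]
[0.0306, -0.013, -0.0017] [0.001, 0.001, -0.147]
[0.0322, -0.0084, -0.0017] [0.001, 0.001, -0.147]
[0.0331, -0.0036, -0.0016] [0.001, 0.001, -0.147]
[0.0332, 0.0013, -0.0016] [0.001, 0.001, -0.147]
[0.0327, 0.0061, -0.0016] [0.001, 0.001, -0.147]
[0.0314, 0.0109, -0.0016] [0.001, 0.001, -0.147]
[0.0295, 0.0154, -0.0015] [0.001, 0.001, -0.147]
[0.0269, 0.0195, -0.0015] [0.001, 0.001, -0.147]
[0.0238, 0.0233, -0.0015] [0.001, 0.001, -0.147]
[0.0201, 0.0265, -0.0015] [0.001, 0.001, -0.147]
[0.016, 0.0292, -0.0015] [0.001, 0.001, -0.147]
```

Request:
arm_command --plan '[[-1,[0.028,-0.017,-0.002],[0,0,-0.147]],[-1,[0.031,-0.013,-0.002],[0,0,-0.147]],[-1,[0.032,-0.008,-0.002],[0,0,-0.147]],[-1,[0.033,-0.004,-0.002],[0,0,-0.147]],[-1,[0.033,0.001,-0.002],[0,0,-0.147]],[-1,[0.033,0.006,-0.002],[0,0,-0.147]],[-1,[0.031,0.011,-0.002],[0,0,-0.147]],[-1,[0.03,0.015,-0.002],[0,0,-0.147]]]'

```text
time_s: 11.98
position: [423.6, 195.5, 267.8]
tool_rot: [3.136, 0.014, 2.242]
force: [-0.5, -0.7, -0.7]
grip_width: 0.997
```

```bash
python3 go.py 430 320 250 160 60 9
```

```text
t 11.97 p [423.6 195.5 267.8] yaw [179.67   0.83 128.48] F [-0.5 -0.7 -0.7] M [ 0.03  0.05 -0.06] w 0.997 dist [  6.4 124.5 -17.8] rows 4
[0.0234, 0.0206, 0.0042] [0.0, 0.004, -0.138]
[0.0204, 0.0236, 0.0043] [0.0, 0.004, -0.138]
[0.0169, 0.0262, 0.0044] [0.0, 0.004, -0.138]
[0.0132, 0.0283, 0.0044] [0.0, 0.004, -0.138]
```

Request:
arm_command --plan '[[-1,[0.023,0.021,0.003],[0,0.004,-0.138]],[-1,[0.02,0.024,0.003],[0,0.004,-0.138]],[-1,[0.017,0.026,0.003],[0,0.004,-0.138]],[-1,[0.013,0.028,0.003],[0,0.004,-0.138]],[-1,[0,0,0],[0,0,0]]]'

```text
time_s: 12.6
position: [428.6, 325.5, 255.9]
tool_rot: [3.139, 0.001, 2.817]
force: [0.3, -0.6, 0.7]
grip_width: 1.003
```

```bash
python3 w.py w2
python3 - <<'E'
from m import *
z=np.load('pics/w2.png.npz'); im=z['im']; p=dict(camera_params('wrist'),world_from_camera=z['T']); C=cloud(z['d'],p)
h=cv2.cvtColor(im,cv2.COLOR_RGB2HSV); H,S,V=[h[...,i].astype(int) for i in range(3)]
g=(H>50)&(H<80)&(S>110)&(V>40); q=C[g]; k=(abs(q[:,0]-458)<70)&(abs(q[:,1]-334)<60); q=q[k]
t=q[q[:,2]>48]; print(np.percentile(q[:,2],[5,50,95]),cv2.minAreaRect(t[:,:2].astype(np.float32)))
# plate: depth 14..28
m=(C[...,2]>13)&(C[...,2]<27)&(abs(C[...,0]-458)<150)&(abs(C[...,1]-334)<120)&(V<90); t=C[m]; print('plate',len(t),np.median(t[:,2]),cv2.minAreaRect(t[:,:2].astype(np.float32)))
E
```

```text
12.6 [428.6 325.5 255.9] [1.798e+02 1.000e-01 1.614e+02] cam [356. 348. 385.] [ 0.29 -0.09 -0.95]
green [337.4 198.1] [329 195  23  18  78] z [47.4 52.7 54.4 55. ] rect [415.9 342.7] [11.6 24.7] 17.2
green [331.7 259.4] [330 232   6  51  96] z [52.2 53.8 54.9 55.3] rect [469.4 319.7] [ 3.4 52.6] 75.3
[48.58288345 54.35751587 55.57009046] ((455.9983825683594, 334.5653381347656), (24.03896141052246, 88.28074645996094), 73.25232696533203)
plate 23585 20.640504906427907 ((446.6419677734375, 301.74993896484375), (219.72213745117188, 201.45375061035156), 73.2684326171875)
```

View pics/w2.png

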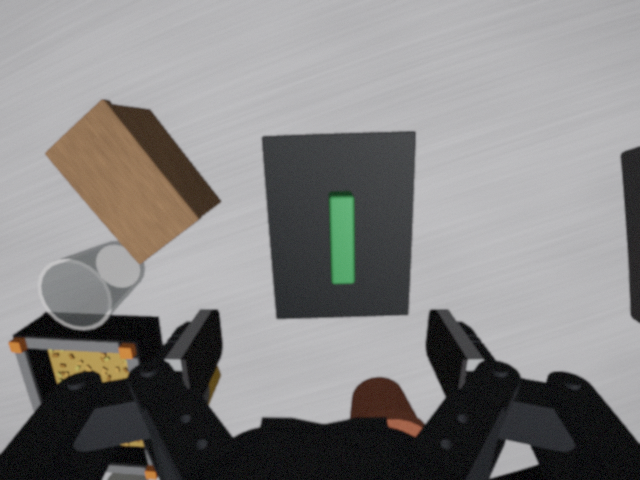

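The lid is at (338,225) and its green grip at (342,238). That puts the grip at about (456,334.6), 54 mm up, with its axis at 163.3°. Nothing is in the fingers' way.

```bash
python3 go.py 456 334.6 70 163.3 50 8
```

```text
t 12.65 p [428.6 324.6 255.9] yaw [1.7986e+02 9.0000e-02 1.6130e+02] F [ 0.3 -0.2  0.3] M [ 0.03 -0.01  0.03] w 0.998 dist [  27.4   10.  -185.9] rows 4
[-0.0056, 0.0044, 0.0465] [0.001, 0.0, -0.009]
[-0.0057, 0.0044, 0.0465] [0.001, 0.0, -0.009]
[-0.0057, 0.0044, 0.0465] [0.001, 0.0, -0.009]
[-0.0058, 0.0044, 0.0465] [0.001, 0.0, -0.009]
```

Request:
arm_command --plan '[[-1,[-0.006,0.004,0.045],[0.001,0,-0.009]],[-1,[-0.006,0.004,0.045],[0.001,0,-0.009]],[-1,[-0.006,0.004,0.045],[0,0,-0.009]],[-1,[-0.006,0.004,0.035],[0,0,-0.009]],[-1,[0,0,0],[0,0,0]]]'

```text
time_s: 13.28
position: [459.8, 328.6, 84.9]
tool_rot: [3.14, 0.007, 2.84]
force: [-0.2, -0.7, -0.6]
grip_width: 0.998
```

```bash
python3 go.py 456 334.6 38 163.3 15 8
```

```text
t 13.28 p [459.8 328.6  84.9] yaw [179.88   0.37 162.74] F [-0.2 -0.7 -0.6] M [0.   0.07 0.04] w 0.998 dist [ -3.8   6.  -46.9] rows 4
[0.0014, 0.0011, 0.0117] [0.001, 0.002, -0.002]
[0.0014, 0.0011, 0.0117] [0.001, 0.002, -0.002]
[0.0014, 0.0011, 0.0117] [0.001, 0.002, -0.002]
[0.0014, 0.0012, 0.0117] [0.001, 0.002, -0.002]
```

Request:
arm_command --plan '[[-1,[0.0014,0.001,0.012],[0.001,0.002,-0.002]],[-1,[0.0014,0.001,0.012],[0.001,0.002,-0.002]],[-1,[0.0014,0.001,0.01],[0,0.002,-0.002]],[-1,[0.0014,0.001,0.008],[0,0,-0.002]],[-1,[0,0,0],[0,0,0]]]'

```text
time_s: 13.9
position: [457.9, 335.0, 45.1]
tool_rot: [3.137, 0.005, 2.847]
force: [-0.5, -0.0, -0.4]
grip_width: 1.0
```

```bash
python3 go.py 456 334.6 38 163.3 15 8
```

```text
t 13.9 p [457.9 335.   45.1] yaw [179.75   0.31 163.1 ] F [-0.5 -0.  -0.4] M [-0.03  0.02 -0.02] w 1.0 dist [-1.9 -0.4 -7.1] rows 1
[0.0017, -0.0009, 0.0071] [0.004, 0.005, -0.003]
```

Request:
arm_command --plan '[[-1,[0.002,-0.001,0.007],[0.004,0.005,0]],[-1,[0,0,0],[0,0,0]],[0.2,[0,0,0],[0,0,0]],[1,[0,0,0],[0,0,0]],[1,[0,0,0],[0,0,0]],[1,[0,0,0],[0,0,0]],[1,[0,0,0],[0,0,0]],[1,[0,0,0],[0,0,0]]]' --squeeze 80

```text
time_s: 14.9
position: [456.5, 335.1, 38.8]
tool_rot: [3.14, 0.002, 2.847]
force: [-0.2, 0.3, 0.5]
grip_width: 0.263
```

```bash
python3 go.py 456 334.6 38 163.3 15 8
```

```text
t 14.9 p [456.5 335.1  38.8] yaw [1.7991e+02 1.1000e-01 1.6311e+02] F [-0.2  0.3  0.5] M [0.01 0.03 0.02] w 0.263 dist [-0.5 -0.5 -0.8] rows 1
[0.0003, -0.0006, 0.0008] [0.002, 0.002, -0.003]
```

Request:
arm_command --plan '[[1,[0,0,-0.01],[0,0,0]],[1,[0,0,-0.03],[0,0,0]],[1,[0,0,-0.05],[0,0,0]],[1,[0,0,-0.05],[0,0,0]],[1,[0,0,-0.04],[0,0,0]],[1,[0,0,-0.01],[0,0,0]]]'

```text
time_s: 15.65
position: [453.6, 333.7, 233.3]
tool_rot: [-3.138, -0.004, 2.847]
force: [0.8, 0.1, -3.6]
grip_width: 0.271
```

```bash
python3 - <<'E'
from m import *
for n in ('scene','side'):
  im,d,p=take(n,n+'3.png'); C=cloud(d,p)
  h=cv2.cvtColor(im,cv2.COLOR_RGB2HSV); H,S,V=[h[...,i].astype(int) for i in range(3)]
  o=((H>=5)&(H<=15)&(S>170)&(V>130)&(np.linalg.norm(C[...,:2]-[560,-15],axis=2)<130)).astype(np.uint8)
  c,l,s,ce=cv2.connectedComponentsWithStats(o); P=[]
  for i in range(1,c):
    if s[i,4]>=6: w=onplane([ce[i]],66,p)[0]; P.append(w); print(n,s[i,4],w.round(1),np.median(C[l==i],0).round(1))
  # grey seal mask, z 55..66
  m=(S<60)&(C[...,2]>52)&(C[...,2]<68)&(np.linalg.norm(C[...,:2]-[560,-15],axis=2)<140)&(V<170)
  v,u=np.nonzero(m); W=onplane(np.c_[u,v],60,p); print(n,'seal',len(u),cv2.minAreaRect(W[:,:2].astype(np.float32)))
E
python3 go.py 560 -15 230 160 50 8
```

```text
scene 17 [499.9  76.   66. ] [499.6  76.5  65.1]
scene 20 [454.5 -45.4  66. ] [453.9 -45.4  66.1]
scene 26 [666.5  15.7  66. ] [666.3  16.2  67.4]
scene 32 [ 622.  -105.3   66. ] [ 621.8 -105.7   67. ]
scene seal 1299 ((548.3516845703125, 8.161109924316406), (187.62310791015625, 250.7456512451172), 70.12003326416016)
side 22 [498.   77.4  66. ] [498.   75.6  67.1]
side 26 [667.2  18.1  66. ] [666.2  15.8  68.8]
side 34 [454.4 -43.4  66. ] [454.4 -44.6  68.3]
side 38 [ 623.  -104.2   66. ] [ 622.  -106.1   68.8]
side seal 2288 ((547.0426025390625, 10.05255126953125), (201.95115661621094, 240.5589599609375), 69.90863800048828)
t 15.75 p [452.7 333.3 230.9] yaw [-179.68   -0.35  163.1 ] F [-0.4  0.  -2.6] M [0.03 0.01 0.02] w 0.265 dist [ 107.3 -348.3   -0.9] rows 8
[-0.0255, -0.0378, 0.0002] [-0.001, -0.001, 0.007]
[-0.0257, -0.0376, 0.0002] [-0.001, -0.001, 0.007]
[-0.026, -0.0374, 0.0001] [-0.001, -0.001, 0.007]
[-0.0262, -0.0372, 0.0001] [-0.001, -0.001, 0.007]
[-0.0265, -0.0371, 0.0001] [-0.001, -0.001, 0.007]
[-0.0267, -0.0369, 0.0001] [-0.001, -0.001, 0.007]
[-0.027, -0.0367, 0.0001] [-0.001, -0.001, 0.007]
[-0.0272, -0.0365, 0.0001] [-0.001, -0.001, 0.007]
```

Request:
arm_command --plan '[[1,[-0.026,-0.038,0],[-0.001,-0.001,0.007]],[1,[-0.026,-0.038,0],[-0.001,-0.001,0.007]],[1,[-0.026,-0.037,0],[-0.001,-0.001,0.007]],[1,[-0.026,-0.037,0],[-0.001,-0.001,0.007]],[1,[-0.026,-0.037,0],[-0.001,-0.001,0.007]],[1,[-0.027,-0.037,0],[-0.001,-0.001,0.007]],[1,[-0.027,-0.037,0],[0,-0.001,0.007]],[1,[-0.024,-0.033,0],[0,0,0.004]]]'

```text
time_s: 16.75
position: [548.8, -19.0, 207.0]
tool_rot: [-3.13, -0.032, 2.798]
force: [-0.2, 0.5, -3.5]
grip_width: 0.267
```

```bash
python3 go.py 560.6 -14 150 160.1 40 8
```

```text
t 16.75 p [548.8 -19.  207. ] yaw [-179.36   -1.82  160.29] F [-0.2  0.5 -3.5] M [-0.02 -0.04 -0.03] w 0.267 dist [ 11.8   5.  -57. ] rows 2
[-0.0056, 0.0047, 0.0283] [-0.006, -0.016, 0.002]
[-0.0052, 0.0045, 0.0284] [-0.006, -0.016, 0.002]
```

Request:
arm_command --plan '[[1,[-0.006,0.004,0.02],[-0.006,-0.016,0]],[1,[-0.005,0.004,0.02],[-0.006,-0.016,0]],[1,[-0.003,0.002,0.015],[0,0,0]],[1,[0,0,0],[0,0,0]]]'

```text
time_s: 17.25
position: [559.4, -17.2, 139.8]
tool_rot: [-3.14, -0.015, 2.792]
force: [0.0, 0.6, -2.3]
grip_width: 0.266
```

```bash
cat > lid.py <<'E'
import sys; from m import *
s=manip.state(); zt=float(sys.argv[1]) if len(sys.argv)>1 else s['position'][2]+15.2
print(s['position'].round(1),'ztop',zt)
for n in ('scene','side'):
  im,d,p=take(n,n+'_'+str(round(s['time_s'],2))+'.png'); C=cloud(d,p)
  h=cv2.cvtColor(im,cv2.COLOR_RGB2HSV); H,S,V=[h[...,i].astype(int) for i in range(3)]
  near=np.linalg.norm(C[...,:2]-[560,-15],axis=2)<190
  # dark plate outline around the tray, by depth
  zp=zt-34; m=near&(abs(C[...,2]-zp)<6)&(V<110)&(S<120)
  v,u=np.nonzero(m); W=onplane(np.c_[u,v],zp,p)[:,:2]; r=cv2.minAreaRect(W.astype(np.float32)); print(n,'plate',len(u),np.round(r[0],1),np.round(r[1],1),round(r[2],1))
  if len(u)>50: q=C[m]; A=np.c_[q[:,:2]-[560,-15],np.ones(len(q))]; print('  plane fit slopes deg, z',np.degrees(np.linalg.lstsq(A,q[:,2],rcond=None)[0][:2]).round(2),np.linalg.lstsq(A,q[:,2],rcond=None)[0][2].round(1))
  g=near&(H>55)&(H<80)&(S>110)&(V>40)&(abs(C[...,2]-zt)<8); v,u=np.nonzero(g)
  if len(u)>10: W=onplane(np.c_[u,v],zt,p)[:,:2]; r=cv2.minAreaRect(W.astype(np.float32)); print(n,'grip',len(u),np.round(r[0],1),np.round(r[1],1),round(r[2],1),np.median(C[g][:,2]).round(1))
E
python3 lid.py
```

```text
[559.4 -17.2 139.8] ztop 155.01859818666767
scene plate 3260 [560.  -18.8] [153.8 206.8] 69.9
  plane fit slopes deg, z [-0.81  0.1 ] 120.9
scene grip 272 [569.6 -21.9] [24.8 81.3] 66.7 154.3
side plate 5268 [598.1 -32.1] [157.6 288.1] 69.3
  plane fit slopes deg, z [-0.77  0.33] 123.5
side grip 363 [558.5 -21.7] [35.  89.8] 69.8 156.9
```

```bash
python3 go.py 560.3 -13.6 105 160.0 12 8
```

```text
t 17.35 p [560.6 -17.4 141.9] yaw [-179.95   -0.67  159.96] F [ 0.7  0.5 -2.7] M [-0.09 -0.02 -0.05] w 0.262 dist [ -0.3   3.8 -36.9] rows 4
[0.0003, 0.0009, 0.0092] [-0.0, -0.003, -0.0]
[0.0003, 0.0009, 0.0092] [-0.0, -0.003, -0.0]
[0.0003, 0.0009, 0.0092] [-0.0, -0.003, -0.0]
[0.0004, 0.0009, 0.0092] [-0.0, -0.003, -0.0]
```

Request:
arm_command --plan '[[1,[0,0.001,0.008],[0,-0.003,0]],[1,[0,0.001,0.008],[0,-0.003,0]],[1,[0,0.001,0.008],[0,-0.003,0]],[1,[0,0.001,0.006],[0,-0.003,0]],[1,[0,0,0],[0,0,0]]]'

```text
time_s: 17.98
position: [562.9, -13.1, 111.7]
tool_rot: [-3.141, 0.005, 2.793]
force: [0.3, -0.4, -3.0]
grip_width: 0.269
```

```bash
python3 lid.py; python3 go.py 560.3 -13.6 105 160.0 12 8
```

```text
[562.9 -13.1 111.7] ztop 126.90336698793041
scene plate 3141 [571.8 -18.4] [179.1 201.6] 61.2
  plane fit slopes deg, z [ 0.12 -0.2 ] 92.8
scene grip 266 [572.5 -17.6] [25.5 81.5] 68.0 126.5
side plate 5089 [606.3 -14.5] [184.7 284.1] 70.1
  plane fit slopes deg, z [0.2  0.01] 94.8
side grip 342 [561.4 -17.7] [33.2 90. ] 70.5 128.3
t 18.07 p [563.4 -13.3 112.4] yaw [-179.97    0.32  160.01] F [ 0.9 -1.  -2. ] M [-0.02  0.01 -0.04] w 0.265 dist [-3.1 -0.3 -7.4] rows 1
[0.0028, -0.0013, 0.0074] [-0.001, 0.006, 0.0]
```

Request:
arm_command --plan '[[1,[0.002,-0.001,0.003],[0,0.003,0]],[1,[0.001,0,0.002],[0,0.001,0]],[1,[0,0,0],[0,0,0]]]'

```text
time_s: 18.45
position: [560.5, -13.4, 107.7]
tool_rot: [-3.141, 0.002, 2.793]
force: [-0.3, 0.3, -2.6]
grip_width: 0.262
```

```bash
python3 go.py 560.3 -13.6 100 160.0 12 8
```

```text
t 18.45 p [560.5 -13.4 107.7] yaw [-1.7998e+02  1.4000e-01  1.6000e+02] F [-0.3  0.3 -2.6] M [-0.03  0.03 -0.02] w 0.262 dist [-0.2 -0.2 -7.7] rows 1
[0.0001, -0.0002, 0.0077] [-0.0, 0.002, 0.0]
```

Request:
arm_command --plan '[[1,[0,0,0.004],[0,0.001,0]],[1,[0,0,0.003],[0,0,0]],[1,[0,0,0.002],[0,0,0]]]'

```text
time_s: 18.82
position: [560.7, -13.6, 98.3]
tool_rot: [-3.141, 0.002, 2.793]
force: [0.4, 0.4, -3.1]
grip_width: 0.265
```

```bash
python3 go.py 560.3 -13.6 92.8 160.0 12 8
```

```text
t 18.82 p [560.7 -13.6  98.3] yaw [-1.7998e+02  1.1000e-01  1.6000e+02] F [ 0.4  0.4 -3.1] M [ 0.06  0.03 -0.03] w 0.265 dist [-0.4 -0.  -5.5] rows 1
[0.0004, -0.0002, 0.0055] [-0.0, 0.002, -0.0]
```

Force is unchanged, and the rib bottoms (about 59.5) are now inside the mouth. I'll keep going.

Request:
arm_command --plan '[[1,[0,0,0.003],[0,0.001,0]],[1,[0,0,0.002],[0,0,0]],[1,[0,0,0.002],[0,0,0]]]'

```text
time_s: 19.2
position: [560.7, -13.5, 91.7]
tool_rot: [-3.141, 0.0, 2.793]
force: [-8.7, 2.5, 18.1]
grip_width: 0.267
```

Request:
arm_command --plan '[[1,[0,0,0],[0,0,0]],[1,[0,0,0],[0,0,0]]]'

```text
time_s: 19.45
position: [561.0, -13.5, 92.1]
tool_rot: [-3.141, 0.001, 2.793]
force: [-0.3, -0.3, -2.9]
grip_width: 0.268
```

```bash
python3 go.py 560.3 -13.6 92.8 160.0 12 8; python3 lid.py
```

```text
t 19.45 p [561.  -13.5  92.1] yaw [-1.7997e+02  8.0000e-02  1.6001e+02] F [-0.3 -0.3 -2.9] M [ 0.    0.   -0.03] w 0.268 dist [-0.7 -0.1  0.7] rows 1
[0.0007, -0.0003, -0.0007] [-0.0, 0.001, 0.0]
[561.  -13.5  92.1] ztop 107.33842960633638
scene plate 3049 [573.9  17.9] [224.8 205.1] 69.8
  plane fit slopes deg, z [-0.02 -0.02] 73.2
scene grip 260 [570.8 -17.8] [25.2 79.6] 66.8 107.1
side plate 5133 [604.8 -13.6] [189.6 284.5] 70.0
  plane fit slopes deg, z [0.04 0.1 ] 74.8
side grip 347 [559.7 -17.8] [31.9 89.8] 70.2 108.3
```

The lid sits level on its clips with its origin about 67 mm up. I'll release it, rise and close the fingers for the press.

Request:
arm_command --plan '[[0.2,[0,0,0],[0,0,0]],[-0.3,[0,0,0],[0,0,0]],[-0.3,[0,0,0],[0,0,0]],[-0.3,[0,0,-0.02],[0,0,0]],[-0.3,[0,0,-0.04],[0,0,0]],[1,[0,0,-0.03],[0,0,0]],[1,[0,0,0],[0,0,0]],[1,[0,0,0],[0,0,0]]]'

```text
time_s: 20.55
position: [560.9, -13.6, 183.9]
tool_rot: [-3.141, 0.001, 2.793]
force: [-0.8, 0.8, -0.9]
grip_width: 0.017
```

```bash
python3 lid.py 107.3;  python3 go.py 560.5 -13.8 135 160 12 8
```

```text
[560.9 -13.6 183.9] ztop 107.3
scene plate 3854 [558.8 -15. ] [255.4 249.4] 21.9
  plane fit slopes deg, z [ 0.1  -0.12] 73.0
scene grip 352 [563.9 -16.4] [25.1 96. ] 69.7 106.3
side plate 5356 [606.3 -12. ] [194. 286.] 70.1
  plane fit slopes deg, z [ 0.17 -0.03] 74.5
side grip 538 [559.4 -17.9] [32.1 89.6] 69.6 108.0
t 20.65 p [560.8 -13.6 183.6] yaw [-1.7997e+02  3.0000e-02  1.6000e+02] F [-0.4 -0.1  0.3] M [-0.02 -0.01  0.03] w 0.005 dist [ -0.3  -0.2 -48.6] rows 5
[0.0, -0.0001, 0.0097] [-0.0, 0.0, -0.0]
[0.0, -0.0001, 0.0097] [-0.0, 0.0, -0.0]
[0.0, -0.0001, 0.0097] [-0.0, 0.0, -0.0]
[0.0, -0.0001, 0.0097] [-0.0, 0.0, -0.0]
[0.0, -0.0001, 0.0097] [-0.0, 0.0, -0.0]
```

Request:
arm_command --plan '[[1,[0,0,0.015],[0,0,0]],[1,[0,0,0.015],[0,0,0]],[1,[0,0,0.012],[0,0,0]],[1,[0,0,0.005],[0,0,0]],[1,[0,0,0],[0,0,0]]]'

```text
time_s: 21.28
position: [558.1, -13.1, 128.9]
tool_rot: [-3.14, -0.007, 2.792]
force: [-0.3, -0.1, -0.0]
grip_width: -0.002
```

Request:
arm_command --plan '[[1,[0,0,0.002],[0,0,0]],[1,[0,0,0.002],[0,0,0]]]'

```text
time_s: 21.52
position: [558.8, -13.2, 125.5]
tool_rot: [-3.14, -0.006, 2.792]
force: [-0.7, 0.4, 1.1]
grip_width: 0.004
```

Request:
arm_command --plan '[[1,[-0.002,0,0.002],[0,-0.006,0]],[1,[0,0,0.002],[0,0,0]]]'

```text
time_s: 21.78
position: [561.3, -14.0, 122.0]
tool_rot: [-3.141, 0.002, 2.792]
force: [-0.3, 0.8, -0.1]
grip_width: -0.0
```

Request:
arm_command --plan '[[1,[0,0,0.001],[0,0,0]],[1,[0,0,0.002],[0,0,0]]]'

```text
time_s: 22.02
position: [561.4, -13.9, 120.7]
tool_rot: [-3.141, 0.002, 2.793]
force: [-10.2, 1.9, 24.5]
grip_width: -0.001
```

Request:
arm_command --plan '[[1,[0,0,0.003],[0,0,0]],[1,[0,0,0.003],[0,0,0]]]'

```text
time_s: 22.28
position: [561.5, -13.9, 120.5]
tool_rot: [-3.14, 0.002, 2.794]
force: [-13.0, 1.1, 23.5]
grip_width: -0.001
```

Request:
arm_command --plan '[[1,[0,0,0.0035],[0,0,0]],[1,[0,0,0.0035],[0,0,0]]]'

```text
time_s: 22.52
position: [561.6, -13.9, 120.3]
tool_rot: [-3.138, 0.002, 2.795]
force: [-13.3, 1.5, 27.4]
grip_width: -0.002
```

Request:
arm_command --plan '[[1,[0.001,0,0.0045],[0,0,0]],[1,[0.001,0,0.0045],[0,0,0]]]'

```text
time_s: 22.78
position: [561.8, -14.0, 119.7]
tool_rot: [-3.138, 0.007, 2.796]
force: [-13.0, 1.8, 29.8]
grip_width: 0.001
```

Request:
arm_command --plan '[[1,[0.001,0,0.0055],[0,0,0]],[1,[0.001,0,0.0055],[0,0,0]]]'

```text
time_s: 23.02
position: [562.6, -14.2, 117.9]
tool_rot: [-3.137, 0.013, 2.797]
force: [-12.1, 1.7, 31.8]
grip_width: -0.002
```

Request:
arm_command --plan '[[1,[0.002,0,0.0055],[0,0.01,0]],[1,[0.002,0,0.0055],[0,0.01,0]]]'

```text
time_s: 23.28
position: [563.0, -14.3, 117.2]
tool_rot: [-3.136, 0.003, 2.798]
force: [-11.4, 0.4, 33.8]
grip_width: 0.001
```

Request:
arm_command --plan '[[1,[0.002,0,0.0055],[0,0.01,0]],[1,[0.002,0,0.0055],[0,0.01,0]]]'

```text
time_s: 23.52
position: [563.1, -14.4, 117.1]
tool_rot: [-3.135, -0.009, 2.799]
force: [-11.4, 1.0, 34.4]
grip_width: -0.001
```

Request:
arm_command --plan '[[1,[0.002,0,0.0065],[0,0,0]],[1,[0.002,0,0.007],[0,0,0]]]'

```text
time_s: 23.78
position: [562.5, -14.4, 115.1]
tool_rot: [-3.134, -0.001, 2.8]
force: [-15.9, 2.2, 38.7]
grip_width: 0.004
```

```bash
python3 lid.py 102
```

```text
[562.5 -14.4 115.1] ztop 102.0
scene plate 3325 [568.1   2.1] [190.8 209.1] 69.9
  plane fit slopes deg, z [-1.04  0.3 ] 67.2
scene grip 173 [572.7 -19.9] [24.7 78.5] 70.1 99.9
side plate 5181 [605.4 -13.2] [194.4 286. ] 69.7
  plane fit slopes deg, z [-0.8   0.42] 68.5
side grip 465 [560.3 -18.2] [31.2 89.8] 70.1 101.9
```

The centre has gone down to about 2 mm above home, but the −x side is still about 3 mm high (slope −1°). I'll press near the −x end of the grip bar.

Request:
arm_command --plan '[[1,[0,0,-0.005],[0,0,0]],[1,[0.017,0,-0.005],[0,0,0]],[1,[0.018,0,0],[0.003,0,0.005]],[1,[0,0,0.004],[0,0,0]]]'

```text
time_s: 24.38
position: [530.5, -2.8, 123.7]
tool_rot: [-3.132, 0.004, 2.795]
force: [0.5, 0.5, -0.2]
grip_width: 0.001
```

Request:
arm_command --plan '[[1,[0,0,0.004],[0,0,0]],[1,[0,0,0.003],[0,0,0]]]'

```text
time_s: 24.62
position: [531.4, -3.3, 116.0]
tool_rot: [-3.132, 0.005, 2.795]
force: [0.1, 1.0, 0.1]
grip_width: -0.003
```

Request:
arm_command --plan '[[1,[0.003,0,0.002],[0,0,0]],[1,[0.002,0,0.003],[0,0,0]]]'

```text
time_s: 24.88
position: [531.5, -3.2, 115.3]
tool_rot: [-3.132, 0.013, 2.795]
force: [-9.3, 1.6, 27.1]
grip_width: 0.003
```

Request:
arm_command --plan '[[1,[0.002,0,0.0045],[0,0,0]],[1,[0.002,0,0.0045],[0,0,0]]]'

```text
time_s: 25.12
position: [530.8, -3.0, 113.1]
tool_rot: [-3.132, 0.018, 2.795]
force: [-13.3, 2.1, 36.4]
grip_width: -0.002
```

Request:
arm_command --plan '[[1,[0.002,0,0.005],[0,0,0]],[1,[0.002,0,0.005],[0,0,0]]]'

```text
time_s: 25.38
position: [530.7, -2.9, 112.6]
tool_rot: [-3.131, 0.024, 2.796]
force: [-17.4, 1.8, 42.7]
grip_width: 0.005
```

Request:
arm_command --plan '[[1,[0,0,-0.006],[0,-0.01,0]],[1,[0,0,-0.03],[0,-0.01,0]],[1,[0,0,-0.05],[0,0,0]],[1,[0,0,-0.05],[0,0,0]],[1,[0,0,0],[0,0,0]]]'

```text
time_s: 26.0
position: [527.4, -0.5, 252.8]
tool_rot: [-3.131, 0.045, 2.796]
force: [-0.2, -0.2, 0.1]
grip_width: -0.002
```

```bash
cat > lev.py <<'E'
import sys; from m import *
lx=np.array([np.cos(np.radians(-20)),np.sin(np.radians(-20))]); ly=np.array([-lx[1],lx[0]]); c=np.array([560.6,-14])
for n in ('scene','side'):
  im,d,p=take(n,n+'_'+sys.argv[1]+'.png'); C=cloud(d,p); q=C-[c[0],c[1],0]
  X=q[...,:2]@lx; Y=q[...,:2]@ly; V=im.max(2)
  m=(abs(X)<96)&(abs(Y)<71)&(abs(C[...,2]-69)<9)&(V<110)&~((abs(X)<55)&(abs(Y)<22)); k=cv2.erode(m.astype(np.uint8),np.ones((3,3)))>0
  A=np.c_[X[k],Y[k],np.ones(k.sum())]; b=C[...,2][k]; f=np.linalg.lstsq(A,b,rcond=None)[0]
  # bench reference for the depth bias: light pixels around the tray
  r=(C[...,2]<12)&(C[...,2]>-12)&(V>120)&(np.hypot(X,Y)<260)
  print(n,k.sum(),'centre z',f[2].round(2),'corner z c0..3',[round(f[0]*a+f[1]*e+f[2],1) for a,e in((92,67),(92,-67),(-92,-67),(-92,67))],'resid',np.std(b-A@f).round(2),'bench',np.median(C[...,2][r]).round(2))
E
python3 lev.py A
```

```text
scene 2359 centre z 65.58 corner z c0..3 [np.float64(65.7), np.float64(65.8), np.float64(65.5), np.float64(65.3)] resid 2.19 bench -0.32
side 3258 centre z 67.2 corner z c0..3 [np.float64(67.3), np.float64(67.1), np.float64(67.1), np.float64(67.3)] resid 1.1 bench 1.97
```

The lid now reads level and home: plate top about 65.5 against a nominal 66, with the corners within 0.5 mm. I'll give the +x end the same firm press, so every clip has had one.

```bash
python3 go.py 593 -25.8 128 160 45 8
```

```text
t 26.1 p [ 5.250e+02 -1.000e-01  2.483e+02] yaw [-179.33    2.15  160.17] F [ 0.  -0.4 -0.8] M [ 0.03  0.02 -0.03] w -0.0 dist [  68.   -25.7 -120.3] rows 4
[-0.017, 0.0001, 0.0307] [-0.003, 0.009, 0.001]
[-0.0173, 0.0, 0.0306] [-0.003, 0.009, 0.001]
[-0.0176, -0.0001, 0.0304] [-0.003, 0.009, 0.001]
[-0.0179, -0.0002, 0.0302] [-0.003, 0.009, 0.001]
```

Request:
arm_command --plan '[[1,[-0.017,0,0.03],[-0.003,0.009,0]],[1,[-0.017,0,0.03],[-0.003,0.009,0]],[1,[-0.018,0,0.03],[-0.003,0.009,0]],[1,[-0.018,0,0.022],[-0.003,0.009,0]],[1,[0,0,0],[0,0,0]]]'

```text
time_s: 26.72
position: [589.4, -25.3, 124.4]
tool_rot: [-3.141, -0.015, 2.795]
force: [-1.2, -0.2, -0.4]
grip_width: 0.002
```

```bash
python3 go.py 593 -25.8 116 160 5 8
```

```text
t 26.73 p [589.4 -25.3 124.4] yaw [-179.95   -0.83  160.13] F [-1.2 -0.2 -0.4] M [ 0.03 -0.05  0.  ] w 0.002 dist [ 3.6 -0.5 -8.4] rows 2
[-0.0018, 0.0004, 0.0042] [-0.0, -0.007, 0.001]
[-0.0018, 0.0004, 0.0042] [-0.0, -0.007, 0.001]
```

Request:
arm_command --plan '[[1,[-0.001,0,0.004],[0,-0.007,0]],[1,[-0.001,0,0.003],[0,-0.007,0]]]'

```text
time_s: 26.98
position: [590.0, -25.4, 116.4]
tool_rot: [-3.141, -0.002, 2.795]
force: [-0.4, -0.1, -0.7]
grip_width: 0.001
```

Request:
arm_command --plan '[[1,[0,0,0.002],[0,0,0]],[1,[0.001,0,0.002],[0,0,0]]]'

```text
time_s: 27.22
position: [589.1, -24.8, 113.6]
tool_rot: [-3.141, 0.001, 2.796]
force: [0.7, -0.1, 1.2]
grip_width: 0.001
```

Request:
arm_command --plan '[[1,[0.002,0,0.003],[0,0,0]],[1,[0.002,0,0.003],[0,0,0]]]'

```text
time_s: 27.48
position: [589.0, -24.6, 112.9]
tool_rot: [-3.141, 0.011, 2.796]
force: [-4.1, -0.6, 17.5]
grip_width: -0.003
```

Request:
arm_command --plan '[[1,[0.002,0,0.0045],[0,0,0]],[1,[0.002,0,0.005],[0,0,0]]]'

```text
time_s: 27.72
position: [589.0, -24.6, 112.6]
tool_rot: [-3.14, 0.02, 2.797]
force: [-11.0, 1.6, 30.4]
grip_width: -0.001
```

Request:
arm_command --plan '[[1,[0.002,0,0.006],[0,-0.01,0]],[1,[0.002,0,0.0065],[0,-0.01,0]]]'

```text
time_s: 27.98
position: [588.9, -24.5, 112.2]
tool_rot: [-3.139, 0.049, 2.798]
force: [-18.2, 1.9, 42.8]
grip_width: -0.004
```

Request:
arm_command --plan '[[1,[0.002,0,0.007],[0,0,0]],[1,[0.002,0,0.007],[0,0,0]]]'

```text
time_s: 28.22
position: [588.9, -24.5, 111.9]
tool_rot: [-3.138, 0.058, 2.8]
force: [-21.3, 1.6, 46.0]
grip_width: 0.001
```

Request:
arm_command --plan '[[1,[0,0,-0.006],[0,0,0]],[1,[0,0,-0.03],[0,0,0]],[1,[0,0,-0.06],[0,0,0]],[1,[0.02,0,-0.06],[0,0,0]],[1,[0.06,0,-0.02],[0,0,0]],[1,[0.06,0,-0.02],[0,0,0]],[1,[0.06,0,0],[0,0,0]],[1,[0,0,0],[0,0,0]]]'

```text
time_s: 29.22
position: [385.9, 48.7, 305.1]
tool_rot: [-3.14, 0.069, 2.8]
force: [0.4, -0.1, -1.0]
grip_width: 0.001
```

```bash
python3 lev.py B
python3 - <<'E'
import cv2
a=cv2.imread('pics/scene_B.png')[130:400,100:500]; b=cv2.imread('pics/side_B.png')[130:480,150:490]
s=cv2.resize(a,None,fx=1.9,fy=1.9)[:,:]; 
cv2.imwrite('pics/B1.png',s); cv2.imwrite('pics/B2.png',cv2.resize(b,None,fx=1.7,fy=1.7))
E
```

```text
scene 2337 centre z 65.63 corner z c0..3 [np.float64(65.7), np.float64(65.7), np.float64(65.6), np.float64(65.6)] resid 2.21 bench -0.28
side 3282 centre z 67.24 corner z c0..3 [np.float64(67.3), np.float64(67.2), np.float64(67.1), np.float64(67.3)] resid 1.09 bench 1.98
```

View pics/B2.png

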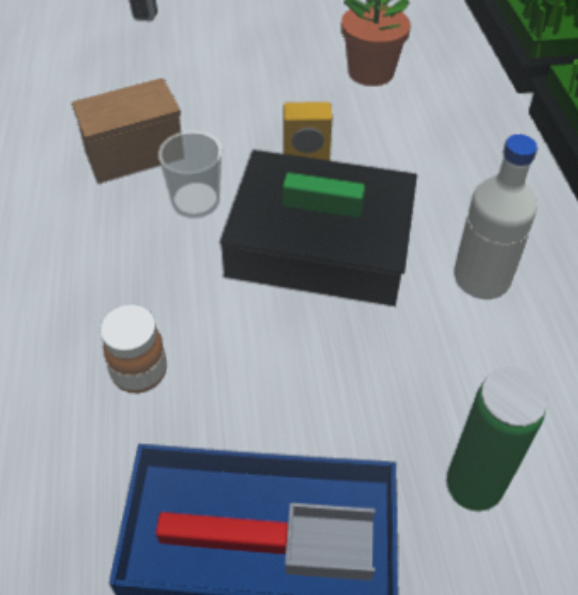

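The side view shows the lid closed flat over the tray at (320,210) with no orange visible. The scoop lies flat and upright in the caddy at (265,540), and every bystander is in place. I'll hand in the job.

```bash
python3 -c "
from bench import manip
s=manip.state(); print(s['time_s'],s['force']); print(manip.close_job())"
```

```text
29.325 [-0.09824475 -0.15576613  0.15993744]
the job is handed in; nothing more can be done
None
```

The job is handed in at 29.3 s. The scoop is in the blue caddy and the lid is pressed home on the tray.

- **Scoop:** it lies flat and right way up on the caddy floor, clear of the walls. Its handle top measured about 28–30 mm, against 29 mm expected.
- **Lid:** I set it on the clips and let go. I then pressed with closed fingers on the grip's centre (39 N), its −x end (43 N) and its +x end (46 N), all well below the 80 N at which it cracks.
- **Level:** the centre press left the −x side about 3 mm high, and the −x end press levelled it. At the last check the corners agreed within 0.2 mm. The plate top was about 65–66 mm up after bench correction, against 66 mm nominal. The two cameras' raw heights differed by 1.6 mm, in line with their bench offset.
- **Clips:** I did not see them directly or press each corner on its own. That all four are in is inferred from the lid's height and level, and from the lid barely sinking further as the force rose.
- **Side loads:** while pressing there was a sideways force of up to about 21 N. The lid showed no visible shift from it.
- **Bystanders:** in the last picture they all stand where they were. I checked this by eye and did not measure it.

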